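# Clamp the wafer tweezers in the gap gauge and hold them at the gauge block's width

## Task

A pair of sprung wafer tweezers lies in the bench gauge: first press the gauge's raised white clamp lid down until it snaps past its catch and is fully shut over the tweezers' heel. Then pinch the two tweezer arms between the gripper's fingers and squeeze until the gap between the tips equals the width of the gauge block that stands right under the tips (to about 2 mm), and finish while holding them squeezed steadily at that gap, with the tweezers still in the gauge. Do not let the tips close on each other on the way, and leave the other things on the bench where they are.

Things in the scene. Friction and masses are not known exactly. Their poses are not given: they have to be found in the camera images.
- gauge: Tweezers gauge, fixed: dark steel plate 8 mm thick, white supports. Origin: on the bench under the tweezers' spring root; x heel to tips, y left, z up. Plate x -68..182, y +-62 mm. Clamp pedestal x -34..2, y +-25, top 46. Cradle bar x 104..112, y +-37, under the arms (end lips 41 high). Catch post x 2..18, y -45..-33, top 62. Else only the plate is under or beside the arms from x 18 to 104.
- clamp_lid (a joint): White clamp lid's angle (rad): 0 shut and level, grows opening upward; starts at 0.6 to 1.0. Lid 60 mm from hinge line to free edge, 50 wide, 6 thick, top 52 mm above the bench when shut. Stays where left (friction). At about 0.2 rad its right edge meets a sprung ball; about 4 N, pressed down near the free edge, snaps it past, and the ball keeps it shut (shut: below 0.06).
- lid_edge (a point): Middle of the lid's free edge, on its upper (outer) face: 60 mm from the hinge line; at gauge x = 23 mm, 52 mm above the bench when shut.
- lid_hinge (a point): Middle of the lid's hinge line, in the lid's mid-thickness; fixed on the gauge at x = -37 mm, y = 0, 49 mm above the bench. The line runs along gauge y, the lid extends towards +x.
- tweezers: Steel sprung tweezers, 159 mm long, loose in the gauge, arms side by side. Origin: spring root, on the underside (35 mm above the bench); x to the tips, z up. Arms: strips 2.5 mm thick, 10 high (6 near the tips), 135 long, hinged and sprung at the root; tips 40 mm apart at rest. Heel block 12 mm wide with a cross pin 26 mm long, in a pocket of the pedestal. Let go, they spring open.
- pinch (a point): Where to pinch: midway between the arms' ribbed pads (30 long, 10 high), 40 mm above the bench, 80 mm from the spring root. Width over the pads here: 35 mm at rest, about 15 mm + 0.59 x (tip gap - 6 mm) when squeezed: 25.7, 20.9, 16.2 mm for gaps of 24, 16, 8. Each arm pushes back here with about 4 N at gap 24, 9 N at gap 8.
- tip_left (a point): Inner face of the left (gauge +y) arm at the very tip, 38 mm above the bench. The tip gap is the distance tip_left to tip_right.
- tip_right (a point): Inner face of the right (gauge -y) arm at the very tip, 38 mm above the bench.
- nest (a point): Where the tweezers' origin lies when they are in the gauge; fixed on the gauge.
- seat (a point): Centre of the block seat under the tips, on top of the gauge plate at gauge x = 128 mm, y = 0 (8 mm above the bench). The block standing here (its top 5 mm below the tips) shows the gap wanted.
- block_a: White ceramic gauge block A, the narrow one: 16 mm long (x), 8 mm wide (y), 22 mm tall, plugged into the gauge plate (does not move). Origin: centre of its underside, 8 mm above the bench; axes parallel to the gauge's. One of the three blocks, drawn at random, stands in the seat under the tips, the others at the plate's front corners.
- block_b: White ceramic gauge block B, the middle one: 16 mm long (x), 16 mm wide (y), 22 mm tall, plugged into the gauge plate (does not move). Origin: centre of its underside, 8 mm above the bench; axes parallel to the gauge's. One of the three blocks, drawn at random, stands in the seat under the tips, the others at the plate's front corners.
- block_c: White ceramic gauge block C, the wide one: 16 mm long (x), 24 mm wide (y), 22 mm tall, plugged into the gauge plate (does not move). Origin: centre of its underside, 8 mm above the bench; axes parallel to the gauge's. One of the three blocks, drawn at random, stands in the seat under the tips, the others at the plate's front corners.
- torch: Bystander: black pocket torch standing on end beside the gauge's front left, 27 mm across, 115 mm tall. Origin: centre of its foot.
- jar: Bystander: small closed jar left of the gauge, 40 mm across, 45 mm tall. Origin: centre of its foot.
- spare: Bystander: second, rigid pair of tweezers lying on the bench right of the gauge, 132 mm long (its x), 8 mm high. Origin: centre, on the bench.
- bottle: Bystander: bottle on the left, 68 mm across, 170 mm tall. Origin: centre of its foot.
There are look-alikes about, which are no part of the job. Leave any pink or yellow look-alike of the tweezers alone.

How it is judged:
On the way, in this order (a step that is already met when the one before it is completed fails the run):
1. the clamp lid is pressed shut past its catch (value of joint clamp_lid below 0.06 rad), for 0.2 s.
2. the fingers hold the tweezers squeezed to the block's width (value of joint clamp_lid below 0.06 rad and contact force between the fingers and tweezers above 2 N and ((horizontal distance between block_a and seat below 0.012 m and distance between tip_left and tip_right between 0.0055 and 0.0105 m) or (horizontal distance between block_b and seat below 0.012 m and distance between tip_left and tip_right between 0.0135 and 0.0185 m) or (horizontal distance between block_c and seat below 0.012 m and distance between tip_left and tip_right between 0.0215 and 0.0265 m))), for 0.3 s.
At the end, for the whole second after the job is handed in: The clamp lid is shut (below 0.06 rad), the tweezers lie at rest in the gauge (origin within 6 mm of the nest), the fingers press on them with more than 2 N, and the tip gap stays within 2.5 mm of the width of the block that stands in the seat, through the last second (all of step 2 and distance between tweezers and nest below 0.006 m and linear speed of tweezers below 0.02 m/s); the arm keeps its last pose, push and grip.
It fails at once if the tips close on each other (gap under 3 mm) (distance between tip_left and tip_right below 0.003 m).
It fails at once if a bystander is moved more than 40 mm (distance of any of torch, jar, spare, bottle from where it was at the start of the episode above 0.04 m).
It also fails if it takes over 40 s, if anything falls off the work surface, if the arm or the gripper's body presses on something with over 40 N, if the wrist force passes 120 N, or if a joint passes its speed limit or range.

## Robot

A 6-joint arm with a two-finger parallel gripper is mounted at the origin on the work surface. World frame = base frame: x ahead of the robot, y to its left, z up, the work surface at z = 0. Lengths are in m, angles in rad, forces in N, time in s.
With the tool pointing down it reaches from about 0.4 to 0.825 m from the base axis. Payload 7 kg.
Tool frame: the origin (TCP) lies at the very end of the fingers, on their centre line; the grasp point (between the pads) lies 19 mm behind it; y points along the fingers, z is the direction in which the jaws open and shut, and the axes are right-handed (so a half turn about y gives the same grasp; the last joint's range is limited). The gripper opens to 88 mm and grips with 3 to 60 N. Pads are 19 mm wide; open, the fingers measure 130 mm over their backs; the gripper's body (78 mm by 193 mm) begins 47 mm behind the grasp point.
Start: joints at [-0.829, 0.359, 0.012, 0, -1.224, -0.288], TCP at [0.296, -0.607, 0.227] pointing down, gripper open.
Joint ranges: [-3.07, 3.07], [-1.43, 2.12], [-1.02, 1.25], [-3.03, 1.67], [-3.05, -0], [-3.03, 3.03]. Speed limits (rad/s): [2.39, 2.39, 3.01, 3.14, 3.14, 3.14].

## Interface

Orientations are given as a rotation vector (axis times angle).
In Python, from rig import robot, eyes, close_job gives the robot as it stands.
- The arm moves only by the tool arm_command, never from a script. Its argument "deltas" is a list of rows, each an object with "twist": the turn, a rotation vector about the tool's x, y, z in degrees, a list of three; "linear": the shift along the tool's x, y, z in m, a list of three; "hand": the closure, from 0 (fully open) to 1 (shut). In form: [{"twist": [rx, ry, rz], "linear": [x, y, z], "hand": hand}, ...]. A call has 1 to 8 rows; each row is the pose to reach, as a shift and turn from the pose commanded when the call began, along the tool's axes at that moment; what a row does not reach only later rows make up. A row lasts 1/10 s, in which the tool goes at most 50 mm and 8.59 degrees, less where a joint would pass 70% of its speed; a pose out of reach is approached as far as the arm can. A call with a gripper value outside its range is refused whole. The fingers move at their own pace and stop on an object; "newtons" is the grip in N (left out, the last holds). Time passes only in rows, so rows that repeat a pose let the fingers close. It gives the time, the measured TCP pose, the force and the opening at its end, in the units of the state.
- robot.get_state(): the state, without advancing time (a new reading comes with each control period).
- eyes.capture(name): name is "scene" or "top"; returns a dict with "image" (480x640x3 uint8, red, green, blue), "vfov" (degrees; the focal length in pixels is half the picture's height over the tangent of half this angle, whatever the lens; pixels are square), "cx", "cy" (the principal point, pixels), "rvec" (rotation vector, rad) and "tvec" (3), from world to camera coordinates, as OpenCV has them. Camera axes: x right, y down, z forward; pixel columns grow to the right and rows downward; lengths in m; the calibration is good to about 2 mm. A picture is of the moment at which its call begins. There is no depth.
- close_job(): hands the job in, once; it reports no verdict.
The state is a dict: "time": time; "q": joint angles; "qvel": joint speeds; "joint_efforts": joint torques, N m; "position": TCP position; "tcp_rot": TCP orientation; "wrist_force": force on the tool from outside, world axes, zero at the start; "moment": the same for the moment, N m; "finger_gap": opening from 0.0 (shut) to 1.0 (fully open).
Only numpy, scipy, OpenCV 4.12 (cv2) and the standard library are available. Lean on these libraries where they do the work, as an engineer would, in place of code of your own. Each camera call takes 0.05 s, during which the arm holds its last target. There are 200 camera calls.

## Working session

There is one attempt and no reset: what is moved stays moved. The work goes in short steps, Python scripts to look and compute and a tool call to move; the robot and the scene stay as the last step left them, time stands still between calls to the robot, and variables do not carry over. Pictures are saved under pics/ and viewed, about 8 in all and at most 12, crops included, and the job is handed in when it is done.

Besides the shell and the picture viewer there is one more tool, called after ">>>" as name(argument=value, ...) on one line, values as JSON. arm_command: Moves the arm, as the interface text tells. Its arguments: {"type":"object","properties":{"deltas":{"type":"array"},"newtons":{"type":"number"}},"required":["deltas"]}

```bash
ls; mkdir -p pics
python3 - <<'E'
from rig import robot, eyes
import cv2,numpy as np
print(robot.get_state())
for n in("scene","top"):
    c=eyes.capture(n); cv2.imwrite(f"pics/{n}0.png",c["image"][:,:,::-1]); print(n,c["vfov"],c["cx"],c["cy"],c["rvec"],c["tvec"])
    R=cv2.Rodrigues(np.array(c["rvec"]))[0]; print(-R.T@np.array(c["tvec"]))
E
```

```text
pics
{'time': 0.0, 'q': array([-8.28890883e-01,  3.59345015e-01,  1.10599918e-02, -3.65630959e-04,
       -1.22406589e+00, -2.88060414e-01]), 'qvel': array([ 1.66598185e-04, -8.58040194e-04,  7.65476150e-04,  5.92524582e-04,
        9.17397777e-06, -1.71650706e-03]), 'joint_efforts': array([-5.40043675e-04, -5.82720387e+01,  2.93068027e+01,  6.99712694e+00,
        7.16385766e-03, -1.48129961e-04]), 'position': array([ 0.29568416, -0.6062556 ,  0.22564745]), 'tcp_rot': array([-1.53982754, -0.35535341,  0.35609116]), 'wrist_force': array([-0.10296317, -0.36780651, -0.53211125]), 'moment': array([ 0.02384579,  0.00500352, -0.0051919 ]), 'finger_gap': 0.9990148731833349}
scene 56.10835954556353 322.87583426229617 248.23455212006527 [ 2.27418605  0.93122565 -0.36671525] [-0.41792432 -0.1968324   1.03445357]
[ 0.88683339 -0.28743994  0.64374121]
top 47.663131420878734 318.11804213069075 253.05123288764386 [ 2.20441561 -2.15594447  0.07043263] [0.08580869 0.52123088 1.13307754]
[0.4354263  0.08691825 1.16865677]
```

View pics/scene0.png

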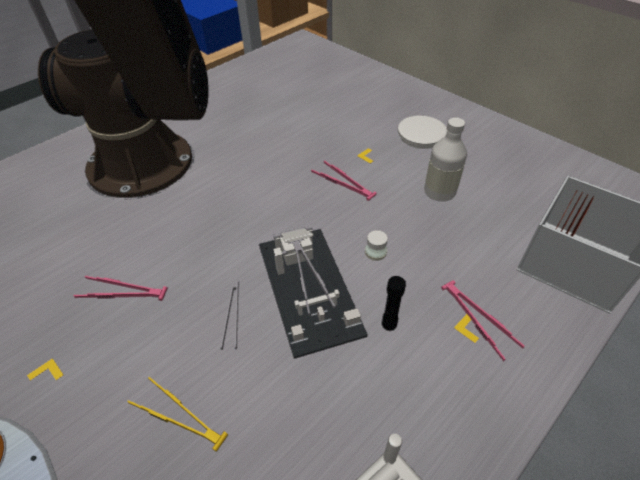

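View pics/top0.png

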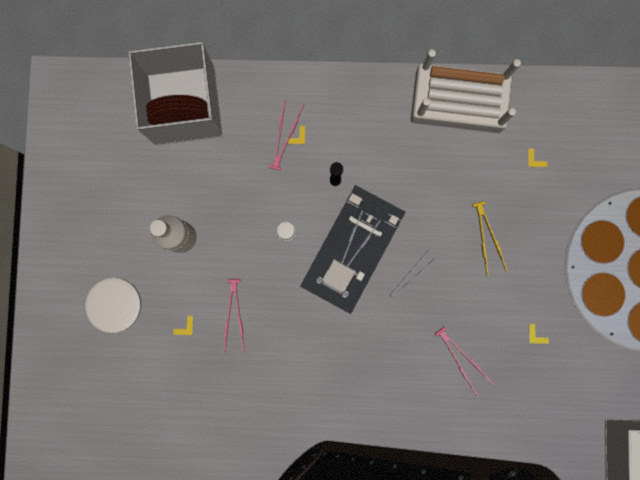

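The plate lies at about (353,249) in the top view and (313,290) in the scene view. The lid is raised at (338,277) in the top view, the jar at (286,230) and the torch at (336,172). Next I'll measure the plate pose and the block widths.

```bash
cat > h.py <<'E'
import cv2,numpy as np
from rig import robot,eyes
def cam(n,save=None):
    c=eyes.capture(n); c["R"]=cv2.Rodrigues(np.array(c["rvec"]))[0]; c["t"]=np.array(c["tvec"]).ravel()
    f=240/np.tan(np.radians(c["vfov"]/2)); c["K"]=np.array([[f,0,c["cx"]],[0,f,c["cy"]],[0,0,1]])
    c["bgr"]=np.ascontiguousarray(c["image"][:,:,::-1])
    if save: cv2.imwrite(save,c["bgr"])
    return c
def ray(c,px,z):
    px=np.atleast_2d(px).astype(float); d=(np.linalg.inv(c["K"])@np.c_[px,np.ones(len(px))].T).T@c["R"]
    o=-c["R"].T@c["t"]; return o+d*((z-o[2])/d[:,2])[:,None]
def proj(c,P): return cv2.projectPoints(np.atleast_2d(P).astype(float),c["R"],c["t"],c["K"],None)[0][:,0]
E
cat > m.py <<'E'
from h import *
res=[]
for n,box in(("top",(290,175,420,325)),("scene",(250,222,372,360))):
    c=cam(n); x0,y0,x1,y1=box; g=c["image"][y0:y1,x0:x1].max(2)
    m=(g<85).astype(np.uint8)
    k,lab,st,_=cv2.connectedComponentsWithStats(m); i=1+st[1:,4].argmax(); p=np.argwhere(lab==i)[:,::-1]+[x0,y0]
    hull=cv2.convexHull(p.astype(np.int32)); W=ray(c,hull[:,0],0.008)[:,:2]
    r=cv2.minAreaRect((W*1000).astype(np.float32)); print(n,r)
    cr=c["bgr"][y0:y1,x0:x1]; cv2.imwrite(f"pics/crop_{n}.png",cv2.resize(cr,None,fx=4,fy=4,interpolation=cv2.INTER_CUBIC))
E
python3 m.py
```

```text
top ((531.4939575195312, 23.68547821044922), (123.2843246459961, 248.6807403564453), 62.739070892333984)
scene ((532.7415771484375, 21.142677307128906), (123.03945922851562, 251.02569580078125), 62.78514862060547)
```

View pics/crop_scene.png

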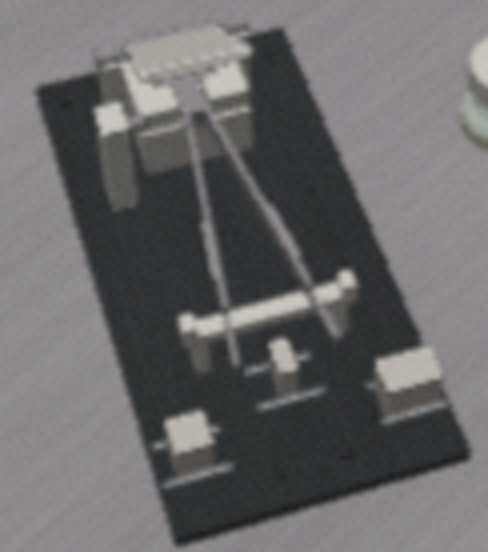

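View pics/crop_top.png

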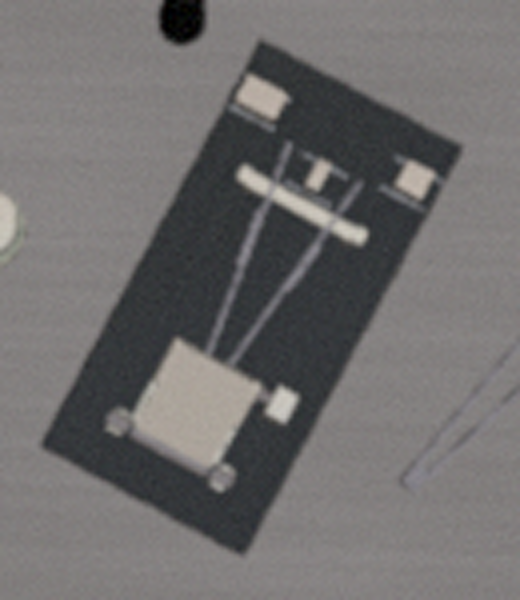

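The seat block is clearly narrower than both corner blocks: seat at crop_scene (283,360), corner blocks at (190,430) and (410,370). So it is block A and the target gap is 8 mm. In the top view the lid's free edge runs from about (334,260) to (355.5,271).

```bash
cat >> h.py <<'E'
a=np.radians(62.76-90); O=np.array([.4813,.0486,0]); G=np.array([[np.cos(a),-np.sin(a),0],[np.sin(a),np.cos(a),0],[0,0,1]])
def g2w(p): return O+np.atleast_2d(p)/1000@G.T
def w2g(P): return (np.atleast_2d(P)-O)@G*1000
E
python3 - <<'E'
from h import *
from scipy.spatial.transform import Rotation as Ro
c=cam("top"); s=cam("scene")
e=np.array([[334.2,259.5],[355.5,270.7]])
for th in (.6,.7,.8,.9,1.0):
    P=[[-37+60*np.cos(th)-3*np.sin(th),y,49+60*np.sin(th)+3*np.cos(th)] for y in(25,-25)]
    print(th,P[0],proj(c,g2w(P)).round(1).tolist(),"scenecrop",((proj(s,g2w(P))-[250,222])*4).round(0).tolist())
print("check post top", ((proj(c,g2w([10,-39,62]))-[290,175])*4),((proj(s,g2w([10,-39,62]))-[250,222])*4), "seatblk",((proj(c,g2w([128,0,30]))-[290,175])*4),((proj(s,g2w([128,0,30]))-[250,222])*4))
print("torch top", w2g(ray(c,[336,168],.115)), "foot", w2g(ray(s,[389,325],0)),"jar",w2g(ray(c,[286,230],.045)),"bottle",w2g(ray(c,[157,228],.17)))
st=robot.get_state(); R=Ro.from_rotvec(st["tcp_rot"]).as_matrix(); print(R.round(3)); print("tcp g",w2g(st["position"]))
z=G[:,1]; y=np.array([0,0,-1.]); 
for sg in(1,-1):
    T=np.c_[np.cross(y,sg*z),y,sg*z]; print(np.degrees(Ro.from_matrix(R.T@T).as_rotvec()))
for n,p in(("lid",[10,0,150]),("pinch",[80,0,21])): print(n,g2w(p), (g2w(p)[0]-st["position"])@R)
E
```

```text
0.6 [np.float64(10.826209474395595), 25, np.float64(85.35455524843115)] [[333.5, 259.4], [355.5, 271.3]] scenecrop [[253.0, 46.0], [139.0, 74.0]]
0.7 [np.float64(6.957878175356238), 25, np.float64(89.94758779611492)] [[332.6, 261.0], [354.7, 273.0]] scenecrop [[250.0, 32.0], [136.0, 60.0]]
0.8 [np.float64(2.650334288131357), 25, np.float64(94.13148558201286)] [[331.6, 262.7], [353.8, 274.8]] scenecrop [[247.0, 18.0], [132.0, 46.0]]
0.9 [np.float64(-2.0533826326425886), 25, np.float64(97.864444482461)] [[330.5, 264.7], [352.8, 276.8]] scenecrop [[243.0, 5.0], [129.0, 32.0]]
1.0 [np.float64(-7.106274602335305), 25, np.float64(101.10916600607821)] [[329.3, 266.9], [351.7, 279.1]] scenecrop [[239.0, -9.0], [125.0, 18.0]]
check post top [[282.75669441 401.71663984]] [[110.95808257 116.83885194]] seatblk [[319.0556619 171.6858361]] [[283.40001834 355.15339974]]
torch top [[169.67636441 105.93348148 115.        ]] foot [[171.08495397 103.68037526   0.        ]] jar [[ 20.17679985 141.35862669  45.        ]] bottle [[-99.34498059 339.12422861 170.        ]]
[[ 0.899 -0.    -0.438]
 [ 0.438  0.     0.899]
 [-0.    -1.     0.001]]
tcp g [[ 134.96910159 -667.38069075  226.24094318]]
[-2.80877397e-02  5.32386631e+01 -1.72306836e-02]
[-2.05617484e-02 -1.26761332e+02  3.35177090e-02]
lid [[0.49019097 0.04402281 0.15      ]] [0.45987404 0.07649516 0.49949104]
pinch [[0.55242776 0.0119825  0.021     ]] [0.50177398 0.20546216 0.44334029]
```

Reprojection agrees to about 1 px, and the lid angle is about 0.6 rad with its edge at gauge x≈11, z≈85. Now I'll move above the lid with the hand shut and jaws along gauge y.

>>> arm_command(deltas=[{"twist":[0,10,0],"linear":[0.06,0,0.06],"hand":1},{"twist":[0,20,0],"linear":[0.12,0,0.12],"hand":1},{"twist":[0,30,0],"linear":[0.18,0,0.18],"hand":1},{"twist":[0,40,0],"linear":[0.22,0,0.23],"hand":1},{"twist":[0,53.2,0],"linear":[0.26,0,0.28],"hand":1},{"twist":[0,53.2,0],"linear":[0.3,0,0.32],"hand":1},{"twist":[0,53.2,0],"linear":[0.35,0.02,0.37],"hand":1},{"twist":[0,53.2,0],"linear":[0.38,0.04,0.41],"hand":1}], newtons=15)

```text
time: 1.1
position: [0.4095, -0.2441, 0.2153]
tcp_rot: [-1.538, 0.374, -0.377]
wrist_force: [1.1, 0.6, 0.5]
finger_gap: 0.331
```

```bash
cat > d.py <<'E'
import sys
from h import *
from scipy.spatial.transform import Rotation as Ro
st=robot.get_state(); R=Ro.from_rotvec(st["tcp_rot"]).as_matrix()
z=G[:,1];y=np.array([0,0,-1.]);T=np.c_[np.cross(y,z),y,z]
print("t",st["time"],"tcp g",w2g(st["position"]).round(1),"F",st["wrist_force"].round(1),"gap mm",st["finger_gap"]*88)
t=list(map(float,sys.argv[1:4])); print("lin",((g2w(t)[0]-st["position"])@R).round(4),"twist",np.degrees(Ro.from_matrix(R.T@T).as_rotvec()).round(2))
E
python3 d.py 10 0 110
```

```text
t 1.1 tcp g [[  70.1 -293.1  215.3]] F [1.1 0.6 0.5] gap mm 29.171355434424036
lin [-0.0612  0.1053  0.2929] twist [-0.03 -0.17  0.11]
```

>>> arm_command(deltas=[{"twist":[0,0,0],"linear":[-0.01,0.0,0.05],"hand":1},{"twist":[0,0,0],"linear":[-0.02,0.0,0.1],"hand":1},{"twist":[0,0,0],"linear":[-0.03,0.02,0.15],"hand":1},{"twist":[0,0,0],"linear":[-0.04,0.04,0.2],"hand":1},{"twist":[0,0,0],"linear":[-0.05,0.06,0.25],"hand":1},{"twist":[0,0,0],"linear":[-0.06,0.08,0.29],"hand":1},{"twist":[0,0,0],"linear":[-0.06,0.1,0.29],"hand":1},{"twist":[0,0,0],"linear":[-0.06,0.1,0.29],"hand":1}])

```text
time: 1.9
position: [0.4866, 0.0408, 0.1118]
tcp_rot: [-1.542, 0.374, -0.367]
wrist_force: [-0.9, -1.4, -0.7]
finger_gap: 0.001
```

```bash
python3 d.py 10 0 50; python3 -c "
from h import *
c=cam('scene');cv2.imwrite('pics/s1.png',cv2.resize(c['bgr'][170:370,220:420],None,fx=3,fy=3))"
```

```text
t 1.9 tcp g [[  8.2  -4.5 111.8]] F [-0.9 -1.4 -0.7] gap mm 0.12523710320469544
lin [0.002  0.0618 0.0047] twist [ 0.21  0.17 -0.2 ]
```

View pics/s1.png

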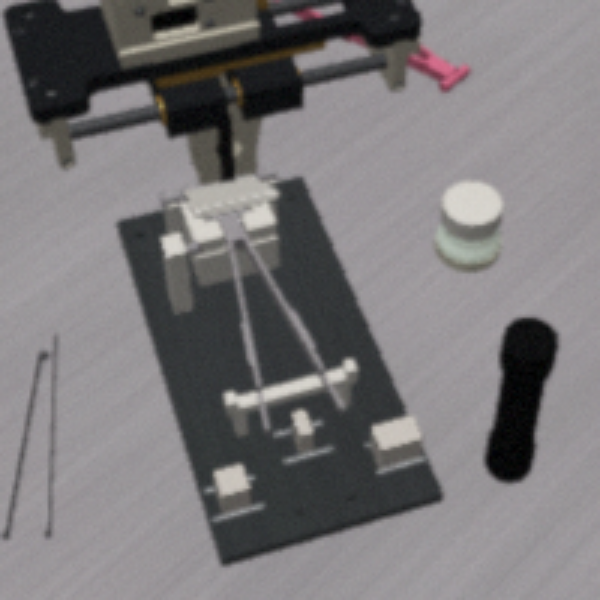

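The shut fingertips (225,180) hang just above the lid edge (235,195). I'll press down in steps.

>>> arm_command(deltas=[{"twist":[0,0,0],"linear":[0.001,0.01,0.003],"hand":1},{"twist":[0,0,0],"linear":[0.001,0.02,0.003],"hand":1},{"twist":[0,0,0],"linear":[0.001,0.03,0.003],"hand":1},{"twist":[0,0,0],"linear":[0.001,0.037,0.003],"hand":1},{"twist":[0,0,0],"linear":[0.001,0.043,0.003],"hand":1},{"twist":[0,0,0],"linear":[0.001,0.047,0.003],"hand":1},{"twist":[0,0,0],"linear":[0.001,0.05,0.003],"hand":1},{"twist":[0,0,0],"linear":[0.001,0.05,0.003],"hand":1}])

```text
time: 2.75
position: [0.4903, 0.0418, 0.0644]
tcp_rot: [-1.539, 0.372, -0.372]
wrist_force: [-0.4, -0.2, 0.6]
finger_gap: 0.006
```

```bash
python3 d.py 10 0 52
```

```text
t 2.75 tcp g [[11.1 -1.9 64.4]] F [-0.4 -0.2  0.6] gap mm 0.5424980363897972
lin [-0.0011  0.0124  0.0019] twist [ 0.02  0.04 -0.01]
```

>>> arm_command(deltas=[{"twist":[0,0,0],"linear":[0,0.004,0.001],"hand":1},{"twist":[0,0,0],"linear":[0,0.007,0.001],"hand":1},{"twist":[0,0,0],"linear":[0,0.01,0.001],"hand":1},{"twist":[0,0,0],"linear":[0,0.012,0.001],"hand":1},{"twist":[0,0,0],"linear":[0,0.013,0.001],"hand":1},{"twist":[0,0,0],"linear":[0,0.013,0.001],"hand":1},{"twist":[0,0,0],"linear":[0,0.013,0.001],"hand":1}])

```text
time: 3.45
position: [0.4906, 0.0428, 0.0521]
tcp_rot: [-1.539, 0.372, -0.372]
wrist_force: [-3.1, -0.6, 8.9]
finger_gap: 0.004
```

```bash
python3 d.py 10 0 52
```

```text
t 3.45 tcp g [[10.9 -0.9 52.1]] F [-3.1 -0.6  8.9] gap mm 0.36598544949719364
lin [-0.0009  0.0001  0.0009] twist [ 0.01  0.06 -0.01]
```

The lid bottomed out at z=52.1 with 8.9 N, so it is shut. I'll lift and check.

>>> arm_command(deltas=[{"twist":[0,0,0],"linear":[0,0.002,0],"hand":1},{"twist":[0,0,0],"linear":[0,0.002,0],"hand":1},{"twist":[0,0,0],"linear":[0,-0.01,0],"hand":1},{"twist":[0,0,0],"linear":[0,-0.04,0],"hand":0.9},{"twist":[0,0,0],"linear":[0.02,-0.06,0],"hand":0.5},{"twist":[0,0,0],"linear":[0.05,-0.06,0],"hand":0.3},{"twist":[0,0,0],"linear":[0.07,-0.06,0.001],"hand":0.3},{"twist":[0,0,0],"linear":[0.07,-0.06,0.001],"hand":0.3}])

```text
time: 4.25
position: [0.5553, 0.0111, 0.1114]
tcp_rot: [-1.538, 0.373, -0.374]
wrist_force: [-0.9, 0.7, -0.5]
finger_gap: 0.4
```

```bash
python3 d.py 80 0 21; python3 -c "
from h import *
c=cam('scene');cv2.imwrite('pics/s2.png',cv2.resize(c['bgr'][170:370,220:420],None,fx=3,fy=3))"
```

```text
t 4.25 tcp g [[ 83.    0.5 111.4]] F [-0.9  0.7 -0.5] gap mm 35.17090919325124
lin [-0.003   0.0904 -0.0005] twist [-0.01 -0.03  0.03]
```

View pics/s2.png

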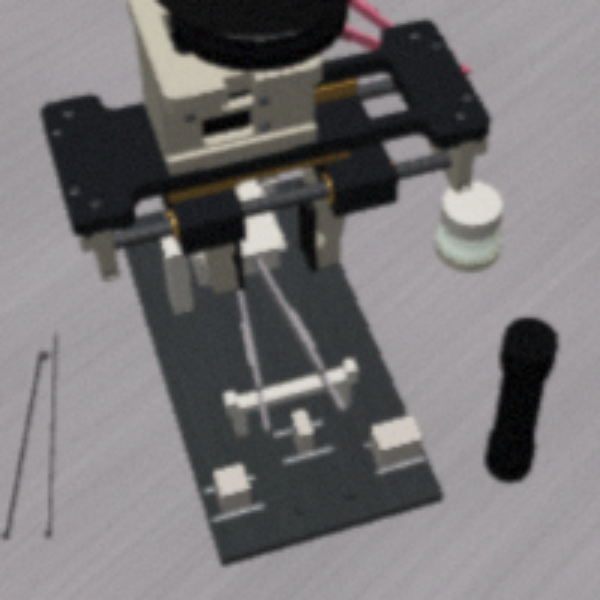

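The lid looks shut (262,225), and the open fingers are above the arms. Descending to the pinch height.

>>> arm_command(deltas=[{"twist":[0,0,0],"linear":[-0.003,0.02,-0.0005],"hand":0.3},{"twist":[0,0,0],"linear":[-0.003,0.04,-0.0005],"hand":0.3},{"twist":[0,0,0],"linear":[-0.003,0.055,-0.0005],"hand":0.3},{"twist":[0,0,0],"linear":[-0.003,0.07,-0.0005],"hand":0.3},{"twist":[0,0,0],"linear":[-0.003,0.08,-0.0005],"hand":0.3},{"twist":[0,0,0],"linear":[-0.003,0.089,-0.0005],"hand":0.3},{"twist":[0,0,0],"linear":[-0.003,0.089,-0.0005],"hand":0.3},{"twist":[0,0,0],"linear":[-0.003,0.089,-0.0005],"hand":0.5}])

```text
time: 5.1
position: [0.5507, 0.0127, 0.0229]
tcp_rot: [-1.539, 0.372, -0.372]
wrist_force: [0.1, 0.5, 0.3]
finger_gap: 0.652
```

```bash
python3 d.py 80 0 21; python3 -c "
from h import *
c=cam('scene');cv2.imwrite('pics/s3.png',cv2.resize(c['bgr'][230:350,250:400],None,fx=5,fy=5,interpolation=cv2.INTER_CUBIC))"
```

```text
t 5.1 tcp g [[78.2 -0.2 22.9]] F [0.1 0.5 0.3] gap mm 57.39246311023574
lin [0.0018 0.0019 0.0002] twist [0.   0.05 0.01]
```

>>> arm_command(deltas=[{"twist":[0,0,0],"linear":[0.0015,0.001,0],"hand":0.6},{"twist":[0,0,0],"linear":[0.0015,0.001,0],"hand":0.66},{"twist":[0,0,0],"linear":[0.0015,0.001,0],"hand":0.72},{"twist":[0,0,0],"linear":[0.0015,0.001,0],"hand":0.75},{"twist":[0,0,0],"linear":[0.0015,0.001,0],"hand":0.75},{"twist":[0,0,0],"linear":[0.0015,0.001,0],"hand":0.75},{"twist":[0,0,0],"linear":[0.0015,0.001,0],"hand":0.75},{"twist":[0,0,0],"linear":[0.0015,0.001,0],"hand":0.75}], newtons=20)

```text
time: 5.95
position: [0.5524, 0.012, 0.022]
tcp_rot: [-1.538, 0.371, -0.373]
wrist_force: [0.5, -0.6, 5.1]
finger_gap: 0.252
```

```bash
python3 d.py 80 0 22; python3 -c "
from h import *
c=cam('scene');cv2.imwrite('pics/s4.png',cv2.resize(c['bgr'][230:350,250:400],None,fx=5,fy=5,interpolation=cv2.INTER_CUBIC))"
```

```text
t 5.95 tcp g [[80.  0. 22.]] F [ 0.5 -0.6  5.1] gap mm 22.175330607288224
lin [ 0.  0. -0.] twist [-0.03  0.05  0.04]
```

View pics/s4.png

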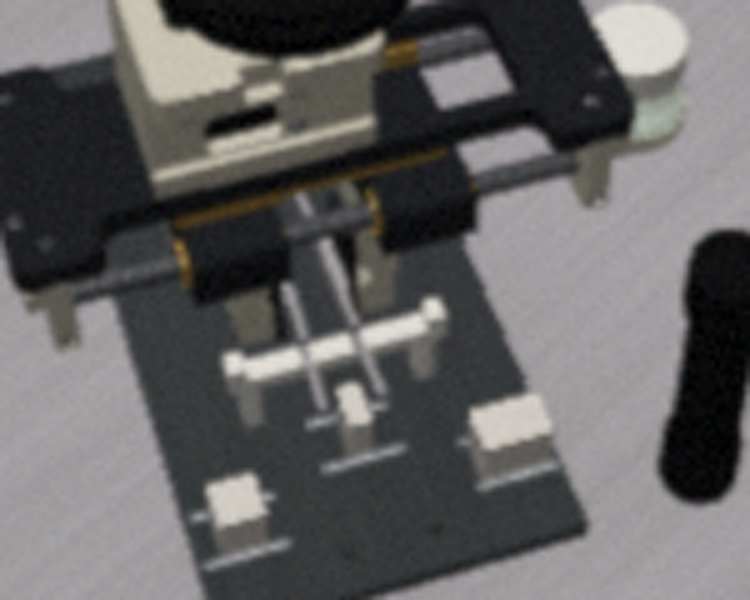

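The arms are pinched and the tips, at about (322,408) and (383,395), straddle the narrow block (353,405). I'll close to 16.2 mm over the pads.

>>> arm_command(deltas=[{"twist":[0,0,0],"linear":[0,0,0],"hand":0.77},{"twist":[0,0,0],"linear":[0,0,0],"hand":0.79},{"twist":[0,0,0],"linear":[0,0,0],"hand":0.8},{"twist":[0,0,0],"linear":[0,0,0],"hand":0.81},{"twist":[0,0,0],"linear":[0,0,0],"hand":0.814},{"twist":[0,0,0],"linear":[0,0,0],"hand":0.814},{"twist":[0,0,0],"linear":[0,0,0],"hand":0.814},{"twist":[0,0,0],"linear":[0,0,0],"hand":0.814}])

```text
time: 6.8
position: [0.5526, 0.0121, 0.022]
tcp_rot: [-1.538, 0.371, -0.373]
wrist_force: [1.2, 0.8, 5.3]
finger_gap: 0.188
```

```bash
python3 d.py 80 0 22; python3 -c "
from h import *
c=cam('scene');cv2.imwrite('pics/s5.png',cv2.resize(c['bgr'][275:335,285:365],None,fx=10,fy=10,interpolation=cv2.INTER_CUBIC))
print((proj(c,g2w([[135,4,38],[135,-4,38],[128,4,30],[128,-4,30]]))-[285,275])*10)
d=cam('top');cv2.imwrite('pics/t5.png',cv2.resize(d['bgr'][195:245,335:405],None,fx=10,fy=10,interpolation=cv2.INTER_CUBIC))
print((proj(d,g2w([[135,4,38],[135,-4,38]]))-[335,195])*10)"
```

```text
t 6.8 tcp g [[80.1  0.2 22. ]] F [1.2 0.8 5.3] gap mm 16.523317035346615
lin [-0.0001  0.     -0.0002] twist [-0.05  0.05  0.05]
[[394.98841744 358.58088784]
 [347.14402968 372.02168642]
 [382.06744458 351.27440144]
 [334.88247057 364.50666845]]
[[349.88973007 185.80348644]
 [383.57982182 203.85534005]]
```

View pics/s5.png

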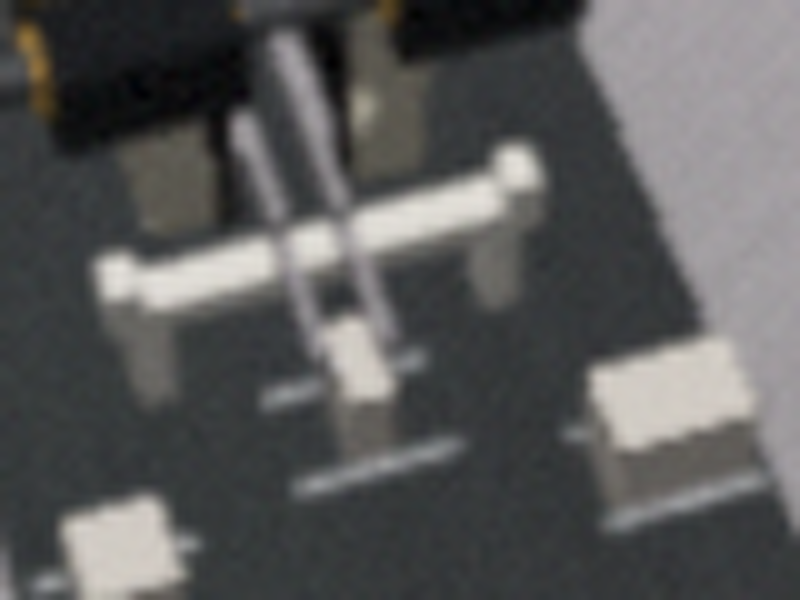

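The tips straddle the block closely. I'll get a sub-pixel gap estimate by comparing arm spacing now with the rest picture, where the gap is 40 mm.

```bash
cat > gap.py <<'E'
from h import *
from scipy.signal import find_peaks
ys=np.arange(-30,30,.25)
def spacing(c,img,x):
    p=proj(c,g2w(np.c_[np.full_like(ys,x),ys,np.full_like(ys,43.)])).astype(np.float32)
    v=cv2.remap(cv2.cvtColor(img,cv2.COLOR_BGR2GRAY).astype(np.float32),p[None,:,0],p[None,:,1],cv2.INTER_CUBIC)[0]
    v=np.convolve(np.pad(v,4,'edge'),np.ones(9)/9,'valid'); k,pr=find_peaks(v,prominence=8); k=sorted(k[np.argsort(-pr["prominences"])[:2]])
    out=[]
    for i in k: w=slice(max(i-10,0),i+11); u=np.clip(v[w]-v[w].min(),0,None); out.append((ys[w]*u).sum()/u.sum())
    return np.array(out)
for n in("scene","top"):
    c=cam(n); r=cv2.imread(f"pics/{n}0.png")
    for x in(116,118,120):
        a0,b0=spacing(c,r,x),spacing(c,c["bgr"],x); print(n,x,a0.round(1),b0.round(1),"gap",(40-(np.ptp(a0)-np.ptp(b0))*135/x).round(2))
E
python3 gap.py
```

```text
scene 116 [ 2.  23.7] [-4.3  8.6] gap 29.85
scene 118 [-19.9  19.2] [-7.6  3.6] gap 8.08
scene 120 [-20.1  19.1] [-7.8  3.1] gap 8.17Traceback (most recent call last):
  File "gap.py", line 14, in <module>
    a0,b0=spacing(c,r,x),spacing(c,c["bgr"],x); print(n,x,a0.round(1),b0.round(1),"gap",(40-(np.ptp(a0)-np.ptp(b0))*135/x).round(2))
                                                                                                        ~~~~~~^^^^
    return _methods._ptp(a, axis=axis, out=out, **kwargs)
           ~~~~~~~~~~~~~^^^^^^^^^^^^^^^^^^^^^^^^^^^^^^^^^
    umr_maximum(a, axis, None, out, keepdims),
    ~~~~~~~~~~~^^^^^^^^^^^^^^^^^^^^^^^^^^^^^^
ValueError: zero-size array to reduction operation maximum which has no identity
```

Images give a gap of 8.1 mm and the gripper width implies 8.6 mm, against a target of 8. I'll hold to check it stays steady.

>>> arm_command(deltas=[{"twist":[0,0,0],"linear":[0,0,0],"hand":0.815},{"twist":[0,0,0],"linear":[0,0,0],"hand":0.815},{"twist":[0,0,0],"linear":[0,0,0],"hand":0.815},{"twist":[0,0,0],"linear":[0,0,0],"hand":0.815},{"twist":[0,0,0],"linear":[0,0,0],"hand":0.815},{"twist":[0,0,0],"linear":[0,0,0],"hand":0.815}])

```text
time: 7.6
position: [0.5526, 0.0121, 0.022]
tcp_rot: [-1.538, 0.371, -0.373]
wrist_force: [0.9, 0.7, 5.1]
finger_gap: 0.187
```

```bash
python3 d.py 80 0 22; python3 gap.py 2>/dev/null; python3 -c "
from h import *
c=cam('top');cv2.imwrite('pics/t6.png',cv2.resize(c['bgr'][175:325,290:420],None,fx=4,fy=4,interpolation=cv2.INTER_CUBIC))"
```

```text
t 7.6 tcp g [[80.   0.2 22. ]] F [0.9 0.7 5.1] gap mm 16.440395925584625
lin [-0.      0.     -0.0002] twist [-0.05  0.05  0.05]
scene 116 [ 2.  23.7] [-4.6 23.9] gap 48.06
scene 118 [-19.9  19.2] [-7.4  3.4] gap 7.69
scene 120 [-20.1  19.1] [-7.6  2.9] gap 7.66
```

View pics/t6.png

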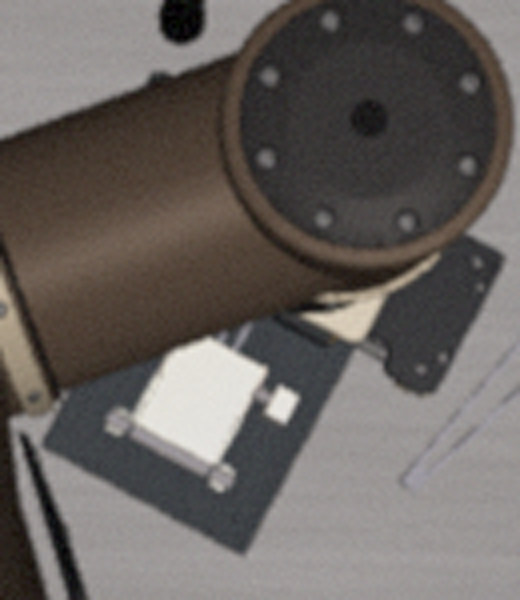

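The lid is level and bright, with its corner at (267,368) near the catch post. The gap is steady, so I'm handing in.

```bash
python3 -c "
from rig import close_job
print(close_job())"
```

```text
the job is handed in; nothing more can be done
None
```

I shut the lid, then pinched the tweezers at the pads and handed the job in at about 7.8 s while holding them at block A's width (8 mm). No verdict is reported.

- **Lid:** I pressed it down with closed fingers until it stopped at 52.1 mm, the shut height, with 8.9 N on the wrist. Afterwards it looked level and shut from both cameras; I did not measure its angle separately.
- **Gap:** The last opening reading of 16.4 mm over the pads implies about 8.5 mm. The scene camera, compared with the rest picture, gave about 7.7 mm. The two disagree by 0.8 mm, but both are inside the 5.5–10.5 mm window. At the gauge x = 116 line the same method picked the wrong peaks, so I ignored those values.
- **Top view:** It could not check the gap, because the arm hides the tips.
- **Side effects:** The wrist carried a steady 5 N or so vertically during the hold. The arms sat about 2 mm to the right of where they rested, so the tweezers may have turned slightly. I did not measure their distance from the nest.
- **Bystanders:** The robot never went near them, and none looked moved in the views I checked.

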